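# Lower the cheese tray to the rollers with the ratchet lift

## Task

Bring the raised tray of cheeses down level with the roller stand beside it: throw the lift's pawl clear of the toothed wheel by its ball-topped handle, turn the drum back with its hand lever until the top of the deck is level with the tops of the rollers, then tip the pawl back over so that it drops onto the wheel again. Do not touch the deck, its tray or the cheeses, and leave the other things on the bench alone.

Things in the scene. Friction and masses are not known exactly. Their poses are not given: they have to be found in the camera images.
- lift: Stainless bench lift, fixed: base plate 200 mm (x) by 330 mm (y). Origin on the bench straight below the middle of the drum; z up; x along the drum's axis, away from the robot at yaw 0; y from the drum to the deck. A mast at y +85 to +125 mm is 225 mm high. The pawl is on the -y side. Bearings at x -85 and +83 mm and pawl cheeks reach at most 140 mm above the bench.
- drum_axis (a point): Middle of the drum on its horizontal axis (the lift's x), 115 mm above the bench. The dark toothed wheel (outer radius 60 mm, 16 saw teeth 12 mm deep, 16 mm thick) is in the middle of the drum. The hand lever swings in the plane 62 mm to the -x side of this point.
- drum (a joint): Drum angle, rad: 0 with the hand lever upright, negative leaning to the lift's -y (as at the start), positive to +y. Limits -0.65, 0.85. Growing values lower the deck, 55 mm per rad, by an enclosed gear. A brake keeps it where it is left: about 3 N at the lever's end lowers, 7 N raises. With the pawl on the wheel it can lower by at most one tooth (0.39 rad), but can always be raised.
- lever_tip (a point): Top end of the hand lever, on its centre line, 150 mm from the drum axis: a straight steel rod of 14 mm diameter whose last 55 mm is a plain cylindrical black grip of 24 mm diameter. Upright its end is 265 mm above the bench. Push it sideways with closed fingers.
- pawl_pivot (a point): Middle of the pawl's horizontal pivot, parallel to the drum axis: 104 mm to the lift's -y and 40 mm to its +x from the drum axis, 115 mm above the bench, between two cheeks 34 mm wide (y), 52 mm over both (x), 125 mm high.
- pawl (a joint): Pawl angle, rad, rising as its nose lifts and its handle goes to the lift's -y. On the wheel it reads 0.02 to 0.14, depending on the teeth. It is a throw-over pawl: it balances near 0.38; past that it falls by its own weight to its stop at 0.85 and stays there, clear of the wheel; pushed back below the balance it falls onto the wheel.
- pawl_ball (a point): Centre of the black ball (34 mm) on the pawl's upright handle, a 12 mm rod, 155 mm from the pivot. On the wheel the handle leans 0.14 rad minus the joint value to the lift's +y; thrown clear, 0.71 rad to -y. A push of about 1 N at the ball tips it. From the pivot an arm runs to the nose, a 12 mm cross pin lying on the wheel's upper pawl-side teeth.
- deck: The lift's deck, carried on the far side of the mast from the drum: steel plate 150 by 150 mm, 8 mm thick, with an aluminium tray and four grey ash-coated cheeses (62 mm high) fixed on it. It moves straight up and down with the drum. Origin at the middle of the plate's upper face, 205 mm to the lift's +y of the drum axis.
- deck_top (a point): Point on the upper face of the deck plate, in the middle of its edge towards the roller stand. At the start it is 25 to 65 mm above the roller tops.
- landing: Roller stand fixed to the bench beside the deck: five steel rollers of 22 mm diameter along the lift's x, in an aluminium frame 170 mm (y) by 154 mm (x). Origin under its middle, 75 mm below the roller tops. Its height differs from run to run.
- landing_top (a point): Top of the roller nearest to the deck, at its middle: the level to which the deck must come.
- bottle: Bystander: upright bottle, 160 mm high, 64 mm diameter. Origin at the centre of its underside.
- mould: Bystander: white plastic cheese mould like a cup, 90 mm high, 84 mm across. Origin at the centre of its underside.
- spare_cheese: Bystander: grey cheese, 71 mm high, 67 mm across its foot. Origin at the centre of its underside.
- brush: Bystander: brush lying on the bench. Origin at its middle, on the underside.

How it is judged (in metres and radians):
On the way, in this order (a step that is already met when the one before it is completed fails the run):
1. the pawl is thrown clear of the wheel (value of joint pawl above 0.6 rad), for 0.2 s.
2. with the pawl clear, the deck is brought level with the rollers (within 6 mm) (z of deck_top in the frame of landing_top between -0.006 and 0.006 m and value of joint pawl above 0.6 rad), for 0.2 s.
At the end, for the whole second after the job is handed in: The deck's upper face is level with the roller tops within 6 mm and at rest, and the pawl lies on the toothed wheel (pawl angle under 0.22 rad) (z of deck_top in the frame of landing_top between -0.006 and 0.006 m and value of joint pawl below 0.22 rad and linear speed of deck below 0.01 m/s); the robot touches nothing.
It fails at once if the bottle is pushed more than 20 mm from its place (distance of bottle from where it was at the start of the episode above 0.02 m).
It fails at once if the mould is pushed more than 20 mm from its place (distance of mould from where it was at the start of the episode above 0.02 m).
It fails at once if the spare cheese is pushed more than 20 mm from its place (distance of spare_cheese from where it was at the start of the episode above 0.02 m).
It fails at once if the brush is pushed more than 20 mm from its place (distance of brush from where it was at the start of the episode above 0.02 m).
It fails at once if the robot touches the deck, its tray or the cheeses (more than 1 N) (contact force between any of the arm, the fingers and deck above 1 N).
It also fails if it takes over 54 s, if anything falls off the work surface, if the arm or the gripper's body presses on something with over 40 N, if the wrist force passes 120 N, or if a joint passes its speed limit or range.

## Robot

A 6-joint arm with a two-finger parallel gripper is mounted at the origin on the work surface. World frame = base frame: x ahead of the robot, y to its left, z up, the work surface at z = 0. Lengths are in mm, angles in rad, forces in N, time in s.
With the tool pointing down it reaches from about 300 to 775 mm from the base axis. Payload 14.6 kg.
Tool frame: the origin (TCP) lies on the centre line of the jaws, within the pads' length; the fingertips stand 19 mm ahead of it and the grasp point (between the pads) is the TCP (bot.tip_reach is the distance from the TCP to the fingertips, in mm); z points along the fingers, y is the line along which they close (so a half turn about z gives the same grasp; the last joint's range is limited). The gripper opens to 85 mm and grips with 20 to 120 N. Pads are 22 mm wide; open, the fingers measure 114 mm over their backs; the gripper's body (76 mm by 85 mm) begins 54 mm behind the grasp point. The pads swing forward as they close: fully open they stand 13 mm farther back than shut.
Start: joints at [-1.364, 0.3, 1.521, -0, 1.321, -0.067], TCP at [148.709, -529.505, 250.281] pointing down, gripper open.
Joint ranges: [-3.03, 3.03], [-0.79, 2.21], [0.23, 2.52], [-1.04, 4.18], [0, 3.07], [-2.55, 2.55]. Speed limits (rad/s): [2.22, 2.22, 2.57, 3.14, 3.14, 3.14].

## Interface

Orientations are given as a unit quaternion [w, x, y, z].
In Python, from rig import bot gives the robot as it stands. Calls block until the motion is done:
- bot.move_to(position, orientation): joint-space move of the TCP to a pose.
- bot.servo_line(position, attitude=None, speed=150, until_force=None): straight line of the TCP; attitude=None keeps the orientation; speed is the mean speed in mm/s. With until_force (N) it stops when the force on the tool has changed by that much, and returns True; else False.
- bot.move_joints(angles): joint-space move.
- bot.move_gripper(opening, grip_force=None): finger opening in mm; grip_force is the grip in N (None keeps the last); returns when the fingers have stopped.
- bot.dwell(seconds).
- bot.ik(position, orientation): joint angles nearest the present ones, or None.
- bot.read_state(): the state.
- bot.read_camera(name): name is "scene" or "top" or "wrist"; returns a dict with "image" (384x512x3 uint8, blue, green, red), "depth" (384x512 float32, mm along the optical axis (not along the pixel's ray), 0 where there is no reading), "fovy" (degrees; the focal length in pixels is half the picture's height over the tangent of half this angle, whatever the lens; pixels are square), "cx", "cy" (the principal point, pixels), "k1" (the pictures are not rectified: a ray, as slopes to the right and down, at radius r is drawn at 1 + k1 r^2 times it, then the intrinsics apply), "eye" and "attitude" of the camera in the world; the wrist camera has in their place "mount" (4x4, takes a point from camera to tool coordinates, whose origin is the TCP and whose axes are the flange's). Camera axes: x right, y down, z forward; pixel columns grow to the right and rows downward; lengths in mm; the calibration is good to about 2 mm. A picture is of the moment at which its call begins: read the wrist's pose just before it.
A pose or a line that the arm cannot do raises bot.MotionError and nothing moves.
- bot.finish_job(): hands the job in; it is judged then, once.
The state is a dict: "clock": time; "joint_positions": joint angles; "qvel": joint speeds; "effort": joint torques, N m; "ee_pos": TCP position; "tool_rot": TCP orientation; "ft_force": force on the tool from outside, world axes, zero at the start; "moment": the same for the moment, N m; "grip_width": finger opening in mm; "grip_force": force on a finger pad.
Only numpy, scipy, OpenCV 4.12 (cv2) and the standard library are available. Lean on these libraries where they do the work, as an engineer would, in place of code of your own. Each camera call takes 0.05 s, during which the arm holds its last target. There are 200 camera calls.

## Working session

There is one attempt and no reset: what is moved stays moved. The work goes in short steps, each a Python script; the robot and the scene stay as the last script left them, time stands still between calls to the robot, and variables do not carry over. Pictures are saved under pics/ and viewed, at most 10 in all, crops included, and the job is handed in when it is done.

```bash
mkdir -p pics; ls; cat > h.py <<'E'
import numpy as np, cv2
from scipy.spatial.transform import Rotation as R
from rig import bot
def rot(q): return R.from_quat([q[1],q[2],q[3],q[0]]).as_matrix()
def intr(c):
    h=c["image"].shape[0]; f=h/2/np.tan(np.radians(c["fovy"])/2)
    return np.array([[f,0,c["cx"]],[0,f,c["cy"]],[0,0,1.]]),np.array([c["k1"],0,0,0,0.])
def cloud(c,T=None):
    K,d=intr(c); H,W=c["depth"].shape
    u,v=np.meshgrid(np.arange(W),np.arange(H))
    p=cv2.undistortPoints(np.stack([u,v],-1).reshape(-1,1,2).astype(float),K,d).reshape(H,W,2)
    P=np.dstack([p,np.ones((H,W))])*c["depth"][...,None]
    Rm,t=(rot(c["attitude"]),np.array(c["eye"])) if T is None else T
    P=P@Rm.T+t; P[c["depth"]==0]=np.nan
    return P
E
python3 - <<'E'
from h import *
for n in("scene","top"):
    c=bot.read_camera(n); cv2.imwrite(f"pics/{n}.png",c["image"]); np.save(f"{n}.npy",c,allow_pickle=True)
    print(n,{k:v for k,v in c.items() if k not in("image","depth")})
print(bot.read_state()["clock"])
E
```

```text
pics
scene {'fovy': 47.00858029708169, 'cx': 249.27777809134614, 'cy': 192.79125463617157, 'k1': -0.03667967212793573, 'eye': array([1089.21775454,  328.61767129, 1058.18683681]), 'attitude': array([-0.15062469,  0.51441982,  0.80981092, -0.23851778])}
top {'fovy': 54.06082039100973, 'cx': 259.2757787916711, 'cy': 187.6505292479677, 'k1': -0.022927611860827757, 'eye': array([ 378.2234349 ,   96.16382758, 1013.73634386]), 'attitude': array([ 0.07010672, -0.67239881,  0.73293864, -0.07593309])}
0.1
```

View pics/scene.png

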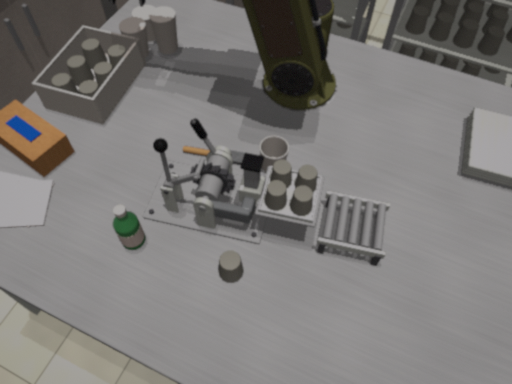

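View pics/top.png

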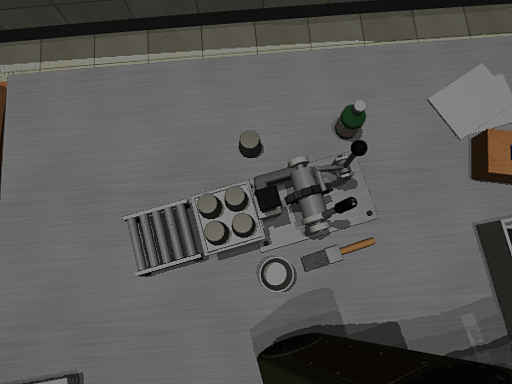

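```bash
python3 - <<'E'
from h import *
C={n:np.load(n+".npy",allow_pickle=True).item() for n in("scene","top")}
Z={n:cloud(c) for n,c in C.items()}
for n,pts in dict(top=dict(ball=(359,148),grip_end=(350,202),grip_low=(338,209),mast=(268,197),c1=(208,205),c2=(235,197),c3=(242,224),c4=(216,232),roll0=(194,230),roll4=(137,243),bottle=(360,106),mould=(277,274),spare=(250,137),plate=(366,195),bench=(380,250),brush=(322,258)),
  scene=dict(ball=(160,146),grip_end=(197,124),grip_low=(203,134),mast=(252,162),tray=(290,187),plate=(180,222),r0=(331,221),r1=(344,223),r2=(357,224))).items():
    for k,(u,v) in pts.items():
        q=Z[n][v-1:v+2,u-1:u+2].reshape(-1,3); print(n,k,np.nanmedian(q,0).round(1))
out=[cv2.resize(C["top"]["image"][110:290,110:390],None,fx=2.85,fy=2.85,interpolation=cv2.INTER_CUBIC)]
cv2.imwrite("pics/topz.png",cv2.convertScaleAbs(out[0],alpha=1.8))
cv2.imwrite("pics/scz.png",cv2.convertScaleAbs(cv2.resize(C["scene"]["image"][110:280,135:400],None,fx=3,fy=3,interpolation=cv2.INTER_CUBIC),alpha=1.6))
E
```

```text
top ball [ 595.1 -124.8  285.8]
top grip_end [490.8 -98.8 257.2]
top grip_low [483.5 -80.6 220.8]
top mast [521.5  65.6 225.2]
top c1 [521.8 199.2 184.9]
top c2 [535.3 137.7 184.4]
top c3 [473.3 126.7 185. ]
top c4 [460.9 185.2 185.2]
top roll0 [4.896e+02 2.635e+02 1.000e-01]
top roll4 [461.4 394.7  72.8]
top bottle [ 738.1 -180.3  160. ]
top mould [355.5  52.4   7. ]
top spare [713.3  92.4  71.2]
top plate [ 543.3 -209.1    9.3]
top bench [ 393.4 -226.8    1.5]
top brush [386.1 -67.9  17.6]
scene ball [ 608.5 -121.   281.5]
scene grip_end [494.9 -91.9 251.7]
scene grip_low [493.  -79.1 219.3]
scene mast [523.2  68.4 225.7]
scene tray [486.3 157.9 123.3]
scene plate [644.2 -89.8  10.7]
scene r0 [503.7 282.8  71.5]
scene r1 [495.8 314.8  70.5]
scene r2 [484.  345.8  71.4]
```

View pics/topz.png

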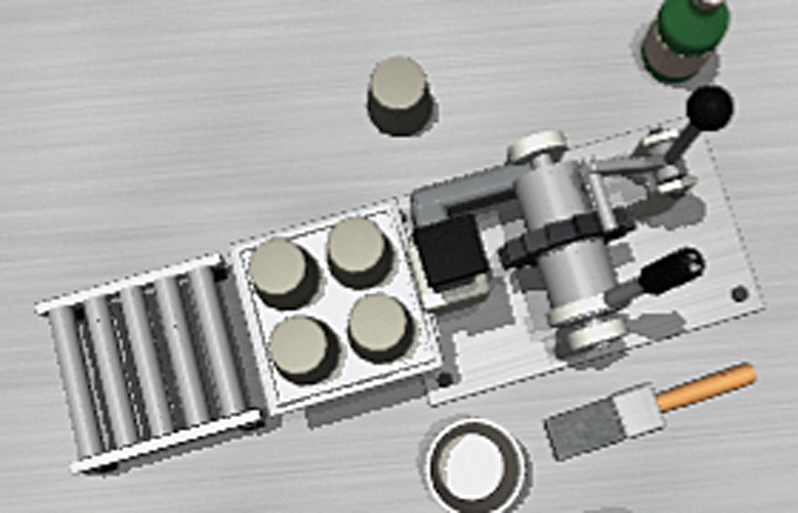

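View pics/scz.png

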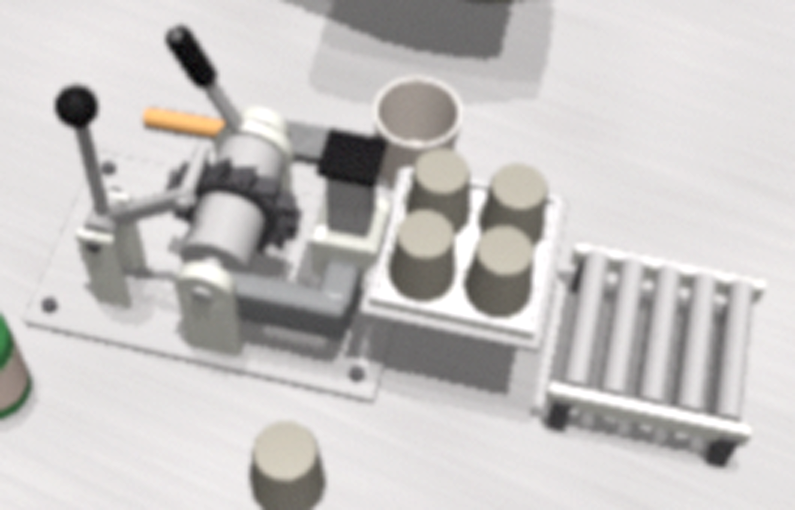

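```bash
python3 - <<'E'
from h import *
C={n:np.load(n+".npy",allow_pickle=True).item() for n in("scene","top")}
Z={n:cloud(c) for n,c in C.items()}
for n in Z:
    P=Z[n].reshape(-1,3)
    def box(x0,x1,y0,y1,z0,z1):
        m=(P[:,0]>x0)&(P[:,0]<x1)&(P[:,1]>y0)&(P[:,1]<y1)&(P[:,2]>z0)&(P[:,2]<z1); return P[m]
    m=box(470,570,30,105,222,229); print(n,"mast",len(m),[x for x in cv2.minAreaRect(m[:,:2].astype(np.float32))])
    ch=box(420,580,100,230,182,188); l,k=None,None
    _,lab,cen=cv2.kmeans(ch[:,:2].astype(np.float32),4,None,(3,50,.01),5,cv2.KMEANS_PP_CENTERS)
    print("cheese",cen.round(1).tolist(),cen.mean(0),np.median(ch[:,2]))
    t=box(380,620,60,270,95,150); h=np.histogram(t[:,2],bins=np.arange(95,150,2)); print("deckz",dict(zip(h[1].astype(int).tolist(),h[0].tolist())))
    tr=box(380,620,100,260,115,150); print("tray rect",cv2.minAreaRect(tr[:,:2].astype(np.float32)))
    r=box(380,600,250,460,45,100); h=np.histogram(r[:,2],bins=np.arange(45,100,2)); print("stand",dict(zip(h[1].astype(int).tolist(),h[0].tolist())), cv2.minAreaRect(r[:,:2].astype(np.float32)))
    b=box(570,630,-160,-90,255,310); print("ball",b.mean(0),b.max(0),b.min(0),len(b))
    A=np.c_[2*b,np.ones(len(b))]; A2=2*b; 
    from scipy.optimize import least_squares
    s=least_squares(lambda c:np.linalg.norm(b-c,axis=1)-17,b.mean(0)-[0,0,8],loss="soft_l1"); print("ballc",s.x)
    g=box(440,530,-140,-40,200,300); print("grip",len(g),g.max(0),g.min(0))
    s=least_squares(lambda p:np.linalg.norm(np.cross(g-np.r_[p[:2],235],(lambda d:d/np.linalg.norm(d))(np.r_[p[2:],1])),axis=1)-12,[488,-85,0,-.5],loss="soft_l1"); print("grip axis @z235",s.x)
E
```

```text
scene mast 313 [(520.5257568359375, 67.17505645751953), (47.698455810546875, 47.9273567199707), 11.366755485534668]
cheese [[527.7999877929688, 203.1999969482422], [539.5999755859375, 140.5], [464.8999938964844, 190.39999389648438], [477.0, 127.69999694824219]] [502.34064 165.47884] 184.72429603580696
deckz {95: 10, 97: 8, 99: 8, 101: 12, 103: 15, 105: 33, 107: 57, 109: 102, 111: 80, 113: 93, 115: 170, 117: 150, 119: 135, 121: 199, 123: 210, 125: 128, 127: 154, 129: 138, 131: 83, 133: 80, 135: 81, 137: 47, 139: 40, 141: 43, 143: 35, 145: 38, 147: 40}
tray rect ((503.2865295410156, 165.75070190429688), (148.39549255371094, 149.832275390625), 10.95395278930664)
stand {45: 27, 47: 30, 49: 40, 51: 34, 53: 53, 55: 27, 57: 34, 59: 51, 61: 111, 63: 238, 65: 361, 67: 395, 69: 518, 71: 492, 73: 249, 75: 43, 77: 1, 79: 1, 81: 0, 83: 0, 85: 0, 87: 0, 89: 0, 91: 0, 93: 0, 95: 0, 97: 0} ((474.5650939941406, 338.39495849609375), (160.28089904785156, 168.75039672851562), 10.538609504699707)
ball [ 604.46917339 -123.63461218  278.83440161] [ 617.14604917 -110.73714434  288.62239688] [ 585.96995588 -
[... 905 characters left out ...]
126801490783691)
stand {45: 9, 47: 7, 49: 13, 51: 18, 53: 10, 55: 8, 57: 15, 59: 36, 61: 116, 63: 310, 65: 385, 67: 454, 69: 643, 71: 656, 73: 274, 75: 40, 77: 2, 79: 0, 81: 0, 83: 0, 85: 0, 87: 0, 89: 0, 91: 0, 93: 0, 95: 0, 97: 0} ((473.907958984375, 336.8351135253906), (160.75396728515625, 170.98252868652344), 11.02845287322998)
ball [ 597.71150468 -126.07019355  281.09538734] [ 614.92928532 -112.13963206  289.8920454 ] [ 583.86280944 -144.62791977  265.43559946] 219
ballc [ 600.70318929 -129.56612176  270.62437546]
grip 247 [502.18361551 -75.60344694 259.92487766] [ 477.22649495 -114.67410137  201.68161383]
grip axis @z235 [ 4.83921478e+02 -7.78091953e+01  1.23179956e-01 -6.20080827e-01]
```

```bash
cat >> h.py <<'E'
YAW=np.radians(11.03); DR=np.array([541.1,-36.7,0.])
L=np.array([[np.cos(YAW),-np.sin(YAW),0],[np.sin(YAW),np.cos(YAW),0],[0,0,1]])
def tolift(P): return (P-DR)@L
def toworld(p): return np.asarray(p,float)@L.T+DR
E
python3 - <<'E'
from h import *
C={n:np.load(n+".npy",allow_pickle=True).item() for n in("scene","top")}
for n,c in C.items():
    Q=tolift(cloud(c).reshape(-1,3)); Q=Q[~np.isnan(Q[:,0])]
    d=Q-[0,205,0]; m=np.maximum(abs(d[:,0]),abs(d[:,1]))
    for a in range(50,82,2):
        s=d[(m>=a)&(m<a+2)&(d[:,2]>60)]; print(a,len(s),np.percentile(s[:,2],[10,25,50,75,90]).round(1) if len(s)>5 else "")
    s=Q[(abs(Q[:,0])<60)&(Q[:,1]>285)&(Q[:,1]<470)&(Q[:,2]>55)]
    print(n,"rollers",[(y,np.median(z).round(1),z.std().round(1)) for y in range(286,468,3) if len(z:=s[(s[:,1]>=y)&(s[:,1]<y+3)][:,2])>5])
    s=Q[(abs(Q[:,0])>68)&(abs(Q[:,0])<85)&(Q[:,1]>295)&(Q[:,1]<460)&(Q[:,2]>40)]; print("rails",np.percentile(s[:,2],[25,50,75,90]))
    g=Q[(abs(Q[:,0]+62)<22)&(Q[:,1]>-110)&(Q[:,1]<-20)&(Q[:,2]>215)]
    from scipy.optimize import least_squares
    def f(p):
        u=np.array([0,np.sin(p[0]),np.cos(p[0])]); r=g-[-62,0,115]; a=r@u
        return np.where(a<146,np.linalg.norm(np.cross(r,u),axis=1)-12,0)
    o=least_squares(f,[-.4],loss="soft_l1"); print("drum",o.x,o.cost,len(g))
E
```

```text
50 159 [132.3 149.  170.7 183.8 185.4]
52 194 [124.5 145.2 165.5 179.8 184.6]
54 189 [123.9 135.1 152.8 167.8 177.3]
56 183 [122.4 125.1 140.5 151.6 162.6]
58 102 [121.8 123.1 126.  134.  141.4]
60 65 [121.1 122.2 123.7 125.5 127. ]
62 106 [121.3 122.8 124.1 127.6 129.5]
64 141 [120.5 123.5 128.  129.7 130.7]
66 199 [117.6 120.9 126.3 128.8 130.4]
68 122 [115.4 116.5 118.1 127.  129.6]
70 145 [114.3 115.9 117.4 119.  129.5]
72 147 [111.1 114.1 116.  118.2 132.7]
74 114 [113.3 114.8 116.8 119.8 136.8]
76 38 [109.8 131.9 134.6 224.4 226.1]
78 40 [120.4 133.9 136.4 223.9 225.2]
80 68 [112.  135.9 160.3 187.5 225. ]
scene rollers [(304, np.float64(64.7), np.float64(2.4)), (307, np.float64(68.2), np.float64(2.2)), (310, np.float64(70.8), np.float64(1.9)), (313, np.float64(71.6), np.float64(1.9)), (316, np.float64(72.6), np.float64(1.9)), (319, np.float64(70.8), np.float64(1.8)), (322, np.float64(69.9), np.float64(1.6)), (325, np.float64(66.7), np.float64(2.2)), (337, np.float64(65.6), np.float64(2.4)), (340, np.float64(69.2), np.float64(2.2)), (343, np.float64(71.4), np.float64(2.1)), (34
[... 3063 characters left out ...]
.float64(2.2)), (406, np.float64(71.3), np.float64(1.9)), (409, np.float64(71.9), np.float64(1.6)), (412, np.float64(72.1), np.float64(1.6)), (415, np.float64(71.1), np.float64(1.4)), (418, np.float64(68.9), np.float64(1.3)), (421, np.float64(65.5), np.float64(1.2)), (430, np.float64(64.2), np.float64(2.1)), (433, np.float64(66.9), np.float64(2.9)), (436, np.float64(70.2), np.float64(2.1)), (439, np.float64(71.8), np.float64(2.1)), (442, np.float64(72.3), np.float64(1.8)), (445, np.float64(71.9), np.float64(1.5)), (448, np.float64(71.6), np.float64(1.7)), (451, np.float64(68.6), np.float64(1.7))]
rails [62.47432035 64.93125156 66.9085191  69.55505739]
drum [-0.39847766] 32.32929552466101 225
```

```bash
cat >> h.py <<'E'
def q_down(phi):
    # tool z down, tool x at world angle phi
    x=np.array([np.cos(phi),np.sin(phi),0]); z=np.array([0,0,-1.])
    q=R.from_matrix(np.c_[x,np.cross(z,x),z]).as_quat(); return [q[3],q[0],q[1],q[2]]
TR=bot.tip_reach
def W(lx,ly,ztip): return toworld([lx,ly,ztip+TR])
QA,QB=q_down(YAW+np.pi/2),q_down(YAW-np.pi/2)
E
python3 - <<'E'
from h import *
s=bot.read_state(); print(s["tool_rot"],TR)
for q in(QA,QB):
  for p in [(40,-62,310),(40,-62,255),(40,-135,255),(-62,-110,300),(-62,-110,215),(-62,25,215),(40,-250,300),(40,-250,220),(40,-140,220)]:
    k=bot.ik(W(*p),q); print(p,None if k is None else np.round(k,2))
E
```

```text
[-5.09390531e-04  9.90644156e-01  1.36469391e-01 -4.57603417e-05] 19.0
(40, -62, 310) [-0.21  0.37  1.25 -0.    1.52 -0.4 ]
(40, -62, 255) [-0.21  0.39  1.34 -0.    1.41 -0.4 ]
(40, -135, 255) [-0.32  0.46  1.25 -0.    1.43 -0.51]
(-62, -110, 300) [-0.37  0.2   1.49 -0.    1.46 -0.56]
(-62, -110, 215) [-0.37  0.26  1.61 -0.    1.27 -0.56]
(-62, 25, 215) [-0.13  0.15  1.74 -0.    1.25 -0.32]
(40, -250, 300) [-0.47  0.59  0.95 -0.    1.6  -0.66]
(40, -250, 220) [-0.47  0.62  1.09 -0.    1.43 -0.66]
(40, -140, 220) [-0.33  0.49  1.29 -0.    1.37 -0.52]
(40, -62, 310) None
(40, -62, 255) None
(40, -135, 255) None
(-62, -110, 300) None
(-62, -110, 215) None
(-62, 25, 215) None
(40, -250, 300) [-0.47  0.59  0.95 -0.    1.6   2.48]
(40, -250, 220) [-0.47  0.62  1.09 -0.    1.43  2.48]
(40, -140, 220) None
```

```bash
python3 - <<'E'
from h import *
s=bot.read_state(); p=np.array(s["ee_pos"]); 
bot.move_gripper(0)
print(bot.read_state()["grip_width"])
bot.servo_line([p[0],p[1],360],speed=250)
bot.move_to(W(40,-60,335),QA)
bot.servo_line(W(40,-60,256),speed=150)
f0=np.array(bot.read_state()["ft_force"])
bot.servo_line(W(40,-130,256),speed=70)
s=bot.read_state(); print(s["ft_force"]-f0,tolift(np.array(s["ee_pos"])))
bot.servo_line(W(40,-100,256),speed=150)
bot.servo_line(W(40,-100,335),speed=200)
bot.move_to(W(-62,-115,300),QA)
for n in("scene","top"):
    c=bot.read_camera(n); cv2.imwrite(f"pics/b_{n}.png",c["image"])
    if n=="scene": cv2.imwrite("pics/b.png",cv2.convertScaleAbs(cv2.resize(c["image"][60:280,80:400],None,fx=2.4,fy=2.4),alpha=1.6))
print(bot.read_state()["clock"])
E
```

```text
-0.1535730277572658
[-0.30403399  0.85991624 -2.0538835 ] [  40.07727323 -129.64892478  275.06804625]
7.025
```

View pics/b.png

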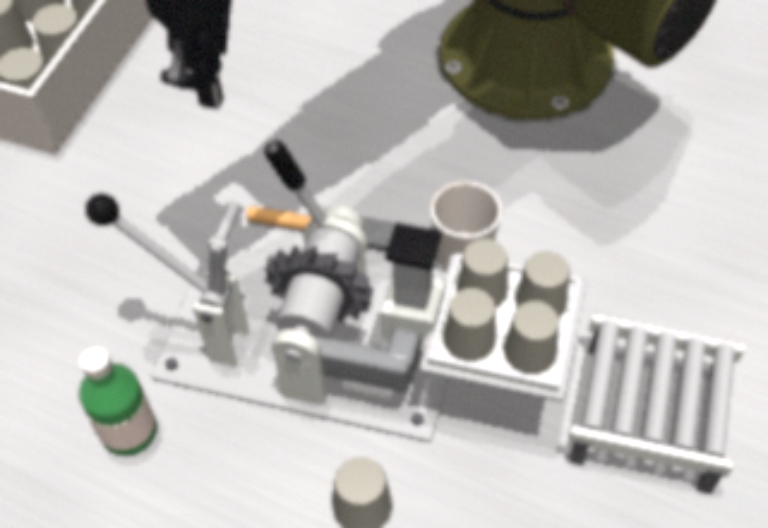

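```bash
cat >> h.py <<'E'
def level():
    for n in("top","scene"):
        Q=tolift(cloud(bot.read_camera(n)).reshape(-1,3)); d=Q-[0,205,0]
        h=[]
        for sx in(-32,32):
            for sy in(-32,32):
                m=np.hypot(d[:,0]-sx,d[:,1]-sy)<16; z=d[m][:,2]; z=z[(z>110)&(z<200)]
                h.append((len(z),round(float(np.median(z)),2) if len(z) else None))
        s=Q[(abs(Q[:,0])<60)&(Q[:,1]>310)&(Q[:,1]<319)&(Q[:,2]>60)&(Q[:,2]<80)]
        print(n,h,"roller",len(s),np.median(s[:,2]) if len(s) else None)
E
python3 - <<'E'
from h import *
level()
bot.servo_line(W(-62,-115,215),speed=150)
bot.servo_line(W(-62,8,215),speed=40)
s=bot.read_state(); print(s["ft_force"],tolift(np.array(s["ee_pos"])),s["clock"])
level()
E
```

```text
top [(163, 185.23), (165, 185.2), (156, 185.13), (155, 185.11)] roller 176 72.12779103850983
scene [(108, 184.94), (110, 185.03), (117, 185.11), (124, 184.77)] roller 140 71.69861240398802
[-0.12920119 -2.62895873 -0.6319064 ] [-62.05960626   8.00445836 233.97119401] 11.0667
top [(151, 147.28), (154, 147.55), (142, 147.07), (146, 147.24)] roller 175 72.06726505813003
scene [(100, 146.8), (108, 147.1), (111, 146.99), (117, 147.28)] roller 144 71.79784425064759
```

```bash
python3 - <<'E'
from h import *
bot.servo_line(W(-62,21.7,215),speed=30)
level()
bot.servo_line(W(-62,-10,215),speed=150)
bot.servo_line(W(-62,-10,310),speed=200)
level()
print(bot.read_state()["clock"])
E
```

```text
top [(151, 140.63), (148, 140.38), (143, 140.53), (145, 140.47)] roller 175 72.13565290733982
scene [(107, 140.22), (101, 140.1), (109, 139.86), (117, 140.07)] roller 142 71.67789569517953
top [(151, 140.45), (149, 140.27), (142, 140.16), (140, 140.32)] roller 174 71.85377590786538
scene [(104, 140.41), (106, 140.04), (114, 140.34), (114, 140.3)] roller 140 71.76769822805329
12.9583
```

```bash
python3 - <<'E'
from h import *
bot.move_to(W(40,-255,300),QA)
bot.servo_line(W(40,-255,222),speed=150)
bot.servo_line(W(40,-146,222),speed=60)
s=bot.read_state(); print(s["ft_force"],tolift(np.array(s["ee_pos"])))
bot.servo_line(W(40,-200,222),speed=150)
bot.servo_line(W(40,-230,320),speed=200)
bot.move_to(W(-60,-300,320),QA); bot.dwell(.5)
level()
for n in("top","scene"):
    c=bot.read_camera(n); Q=tolift(cloud(c).reshape(-1,3))
    b=Q[(abs(Q[:,0]-40)<22)&(Q[:,2]>262)&(Q[:,2]<300)&(Q[:,1]<-50)&(Q[:,1]>-180)]; print(len(b),b.mean(0) if len(b) else "")
cv2.imwrite("pics/c.png",cv2.convertScaleAbs(cv2.resize(c["image"][60:280,80:400],None,fx=2.4,fy=2.4),alpha=1.6))
print(bot.read_state()["clock"])
E
```

```text
[ 0.04072874 -0.79908349  0.9747421 ] [  39.95586683 -146.21322659  240.94072534]
top [(149, 140.47), (152, 140.28), (142, 140.23), (142, 140.05)] roller 174 71.93446902937154
scene [(100, 139.95), (101, 139.95), (113, 140.11), (108, 139.89)] roller 142 71.79128662141989
220 [ 38.50933004 -98.69186549 281.07184112]
174 [ 45.50000457 -97.44611741 279.15662742]
19.05
```

View pics/c.png

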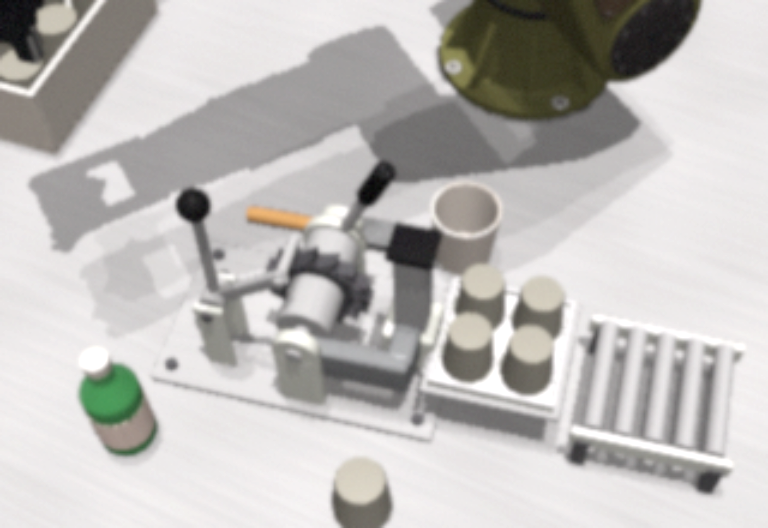

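The ball (px 193,205) is upright again and the pawl's nose lies on the wheel. The deck is level with the rollers, and the robot is clear of everything.

```bash
python3 -c "
from rig import bot
print(bot.finish_job())"
```

```text
the job is handed in; nothing more can be done
None
```

The job is handed in: I threw the pawl clear, lowered the deck to within about 1 mm of the roller tops by camera, and tipped the pawl back onto the wheel, finishing at about 19 s of the 54 s allowed; the hand-in returned no verdict.

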